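# Clamp, load and rack a supply tray

### The arm

A 6-joint arm with a two-finger parallel gripper is mounted at the origin on the work surface. World frame = base frame: x ahead of the robot, y to its left, z up, the work surface at z = 0. Lengths are in m, angles in rad, forces in N, time in s.
With the tool pointing down it reaches from about 0.35 to 0.975 m from the base axis. Payload 7.1 kg.
Tool frame: the origin (TCP) lies on the centre line of the jaws, within the pads' length; the fingertips stand ctrl.tcp_to_tips ahead of it and the grasp point (between the pads) lies 2 mm behind it (ctrl.tcp_to_tips is the distance from the TCP to the fingertips, in m); z points along the fingers, y is the direction in which the jaws open and shut (so a half turn about z gives the same grasp; the last joint's range is limited). The gripper opens to 88 mm and grips with 3 to 60 N. Pads are 20 mm wide; open, the fingers measure 115 mm over their backs; the gripper's body (75 mm by 178 mm) begins 61 mm behind the grasp point.
Start: joints at [1.102, 0.423, 1.63, -0, 1.089, -0.019], TCP at [0.272, 0.563, 0.24] pointing down, gripper open.
Joint ranges: [-3, 3], [-0.9, 2.11], [0.09, 2.58], [-1.31, 4.45], [0.11, 2.69], [-2.54, 2.54]. Speed limits (rad/s): [2.39, 2.39, 3.01, 3.14, 3.14, 3.14].

### API

Orientations are given as a 3x3 rotation matrix whose columns are the frame's x, y, z axes.
In Python, from bench import ctrl gives the robot as it stands.
- The arm moves only by the tool play_rows, never from a script. Its argument "moves" is a list of rows, each an object of numbers: "dx", "dy", "dz": the shift along the tool's x, y, z in m; "turn": the turn about the tool's z in degrees; "jaw": the closure, from -1 (fully open) to 1 (shut). In form: [{"dx": .., "dy": .., "dz": .., "turn": .., "jaw": ..}, ...]. A call has 1 to 12 rows; each row shifts and turns the commanded pose from where the row before left it, along the tool's axes as they then stand; what a row does not reach is not made up. A row lasts 1/8 s, in which the tool goes at most 62.5 mm and 10.7 degrees, less where a joint would pass 70% of its speed; a pose out of reach is approached as far as the arm can. A call with a gripper value outside its range is refused whole. The fingers move at their own pace and stop on an object; the grip force is fixed at half the most. Time passes only in rows, so rows that do not move let the fingers close. It gives the time, the measured TCP pose, the force and the opening at its end, in the units of the state.
- ctrl.sense(): the state, without advancing time (a new reading comes with each control period).
- ctrl.camera(name): name is "scene" or "top" or "wrist"; returns a dict with "frame" (420x560x3 uint8, red, green, blue), "depth" (420x560 float32, m along the optical axis (not along the pixel's ray), 0 where there is no reading), "camera_matrix" (3x3 intrinsics, pixels), "R" (3x3) and "t" (3): a world point X has camera coordinates R X + t. Camera axes: x right, y down, z forward; pixel columns grow to the right and rows downward; lengths in m; the calibration is good to about 2 mm. A picture is of the moment at which its call begins.
- ctrl.finish_job(): hands the job in, once; it reports no verdict.
The state is a dict: "t": time; "qpos": joint angles; "joint_vel": joint speeds; "tau": joint torques, N m; "tcp_pos": TCP position; "tcp_rot": TCP orientation; "force": force on the tool from outside, world axes, zero at the start; "moment": the same for the moment, N m; "finger_gap": finger opening in m.
Only numpy, scipy, OpenCV 4.12 (cv2) and the standard library are available. Lean on these libraries where they do the work, as an engineer would, in place of code of your own. Each camera call takes 0.05 s, during which the arm holds its last target. There are 200 camera calls.

### The job

Load the supply tray and put it away: swing the toggle clamp's arm over onto the tray's rim so that the tray is held in its dock, then lay every carton and plastic case from the bench flat in the tray, side by side and not on top of one another. When all are in, swing the clamp back fully open and slide the loaded tray along the rails into the slotted holder until it is fully home against the end stop. Leave the storage bin and the bottle where they are.

Things in the scene. Friction and masses are not known exactly. Their poses are not given: they have to be found in the camera images.
- station: Fixed loading station: white base plate 150 mm wide (x), 6 mm thick, y -143 to 397 mm; open dock at its -y end, slotted holder at +y. Origin on the bench under the dock's centre; x points away from the robot, y to its left (turned up to 0.2 rad), z up. Side rails along y at x = +-67.5 to 75.5 mm, y -138 to 390, 24 mm high. Two rear stops 16 mm high at x = +-40 to 60, y -136 to -128; free between.
- home (a point): Where the tray's origin is when fully home in the holder: x 0, y 256, z 6 mm in the station's frame. The tray's far end then meets the end stop (46 mm high, face at station y = 381 mm). Over the holder (station y 130 to 380) lips at x = +-56.5 to 74.5 mm, 32 to 36 mm above the bench, reach over the tray's flanges; between them it is open above.
- tray: Loose flanged steel tray, about 0.35 kg, 250 mm long (y), 130 wide over flanges (x), 20 high; inside 106 x 242 mm, floor 3 mm, end walls 4 mm. Origin: centre of underside. It lies in the dock on the base plate (rim 26 mm above the bench), axes along the station's; slides to the station's +y when its -y end wall is pushed between the rear stops (3 to 8 N loaded); 2.5 mm play a side.
- clamp (a joint): Angle of the clamp's rigid L-shaped arm (bar and grip) on a level hinge along station y. 0: closed, bar level towards station -x, pad down on the tray's far flange, grip upright. 1.65 (stop): open, bar upright, grip level towards +x. Starts open. A spring throws it either way from centre at 0.8 (0.4 N m at the ends; 4 to 9 N to push); pushed past centre it snaps home and stays.
- clamp_pivot (a point): The clamp's hinge line, in its bracket beyond the dock's far side: x 113, y 0, z 60 mm in the station's frame. The bracket's cheeks are 72 mm high above the bench and 38 mm wide over all along y.
- clamp_grip (a point): Point on the axis of the clamp's round black grip (diameter 20 mm), 80 mm from the hinge; the grip runs from 30 to 105 mm from it. Above the hinge when closed, level with it on its +x side when open.
- clamp_tip (a point): Point on the axis of the clamp's steel bar (16 mm wide along y, 14 thick), 55 mm from the hinge; the bar ends 59 mm from it. On the tray's side of the hinge when closed, above the hinge when open.
- clamp_pad (a point): Pad of the clamp, a rubber disc of 18 mm diameter on a spindle under the bar, 50 mm from the hinge; this point is the middle of its pressing face, 34 mm off the bar's axis. Closed, pad and bar overhang the tray as far in as station x = 54 mm, up to 67 mm above the bench. Clamp open: the spindle points from the upright bar towards the tray.
- carton_a: White paper carton with a blue-grey band, 84 mm long (its x axis), 28 mm wide (y), 36 mm high (z), 0.12 kg; origin at its centre, lying on its 84 x 28 mm face on the bench at first, to the robot's right; it may be absent.
- carton_b: Second such carton, 84 mm long (its x axis), 28 mm wide (y), 36 mm high (z), 0.12 kg; origin at its centre, lying on its 84 x 28 mm face on the bench at first, to the robot's right; it may be absent.
- case_a: Grey plastic case with rounded edges and a white latch, 84 mm long (its x axis), 28 mm wide (y), 36 mm high (z), 0.12 kg; origin at its centre, lying on its 84 x 28 mm face on the bench at first, to the robot's right; it may be absent.
- case_b: Second such case, 84 mm long (its x axis), 28 mm wide (y), 36 mm high (z), 0.12 kg; origin at its centre, lying on its 84 x 28 mm face on the bench at first, to the robot's right; it may be absent.
- bin: Bystander: lidded teal storage bin, 102 x 168 x 73 mm, on the right beyond the supplies; origin under its centre.
- sanitiser: Bystander: clear bottle, 64 mm across, 150 mm tall, on the left; origin under its centre.
There are look-alikes about, which are no part of the job. What is shaped like the carton_a but orange or yellow is not meant.

How it is judged:
On the way, in this order (a step that is already met when the one before it is completed fails the run):
1. the clamp is closed with its pad pressing on the tray in the dock (value of joint clamp below 0.07 rad and z of clamp_pad in the frame of tray between 0.016 and 0.024 m and y of tray in the frame of station below 0.03 m), for 0.3 s.
2. all cartons and cases lie in the tray while it is clamped in the dock (all of step 1 and x of carton_a in the frame of tray between -0.045 and 0.045 m and y of carton_a in the frame of tray between -0.112 and 0.112 m and z of carton_a in the frame of tray between 0.01 and 0.03 m and x of carton_b in the frame of tray between -0.045 and 0.045 m and y of carton_b in the frame of tray between -0.112 and 0.112 m and z of carton_b in the frame of tray between 0.01 and 0.03 m and x of case_a in the frame of tray between -0.045 and 0.045 m and y of case_a in the frame of tray between -0.112 and 0.112 m and z of case_a in the frame of tray between 0.01 and 0.03 m and x of case_b in the frame of tray between -0.045 and 0.045 m and y of case_b in the frame of tray between -0.112 and 0.112 m and z of case_b in the frame of tray between 0.01 and 0.03 m), for 0.3 s.
3. the clamp is swung back open, the loaded tray still in the dock (value of joint clamp above 1.4 rad and y of tray in the frame of station below 0.03 m and x of carton_a in the frame of tray between -0.045 and 0.045 m and y of carton_a in the frame of tray between -0.112 and 0.112 m and z of carton_a in the frame of tray between 0.01 and 0.03 m and x of carton_b in the frame of tray between -0.045 and 0.045 m and y of carton_b in the frame of tray between -0.112 and 0.112 m and z of carton_b in the frame of tray between 0.01 and 0.03 m and x of case_a in the frame of tray between -0.045 and 0.045 m and y of case_a in the frame of tray between -0.112 and 0.112 m and z of case_a in the frame of tray between 0.01 and 0.03 m and x of case_b in the frame of tray between -0.045 and 0.045 m and y of case_b in the frame of tray between -0.112 and 0.112 m and z of case_b in the frame of tray between 0.01 and 0.03 m), for 0.2 s.
At the end, for the whole second after the job is handed in: the tray is in the slotted holder within 8 mm of fully home, flat on the base plate and at rest, every carton and case lies flat in it (not on end, stacked or over the rim), and the clamp is open (above 1.4 rad) (x of carton_a in the frame of tray between -0.045 and 0.045 m and y of carton_a in the frame of tray between -0.112 and 0.112 m and z of carton_a in the frame of tray between 0.01 and 0.03 m and x of carton_b in the frame of tray between -0.045 and 0.045 m and y of carton_b in the frame of tray between -0.112 and 0.112 m and z of carton_b in the frame of tray between 0.01 and 0.03 m and x of case_a in the frame of tray between -0.045 and 0.045 m and y of case_a in the frame of tray between -0.112 and 0.112 m and z of case_a in the frame of tray between 0.01 and 0.03 m and x of case_b in the frame of tray between -0.045 and 0.045 m and y of case_b in the frame of tray between -0.112 and 0.112 m and z of case_b in the frame of tray between 0.01 and 0.03 m and value of joint clamp above 1.4 rad and y of tray in the frame of station above 0.248 m and z of tray in the frame of station below 0.01 m and angle between the y axis of tray and the y axis of station, either way round below 0.05 rad and linear speed of tray below 0.01 m/s); the robot touches nothing.
It fails at once if the storage bin is moved (distance of bin from where it was at the start of the episode above 0.03 m).
It fails at once if the bottle is moved (distance of sanitiser from where it was at the start of the episode above 0.03 m).
It fails at once if the tray is tipped by more than 20 degrees (angle between tray's own z axis and vertical above 0.35 rad).
Of carton_a, carton_b, case_a, case_b only 3 to 4 are there at a start; the rules pass over those that are not, and their reading is None.
At some moment in a run one of carton_a, carton_b, case_a, case_b may be knocked a few centimetres aside while the robot is not near it.
Once in a run the grip may slacken for a moment while it holds something.
It also fails if it takes over 210 s, if anything falls off the work surface, if the arm or the gripper's body presses on something with over 40 N, if the wrist force passes 120 N, or if a joint passes its speed limit or range.

## Working session

There is one attempt and no reset: what is moved stays moved. The work goes in short steps, Python scripts to look and compute and a tool call to move; the robot and the scene stay as the last step left them, time stands still between calls to the robot, and variables do not carry over. Pictures are saved under pics/ and viewed, about 12 in all and at most 16, crops included, and the job is handed in when it is done.

Besides the shell and the picture viewer there is one more tool, called after ">>>" as name(argument=value, ...) on one line, values as JSON. play_rows: Moves the arm, as the interface text tells. Its arguments: {"type":"object","properties":{"moves":{"type":"array"}},"required":["moves"]}

```bash
ls; mkdir -p pics; cat > h.py <<'E'
import numpy as np, cv2
from bench import ctrl
def cam(n):
    c=ctrl.camera(n); return c
def save(c,name): cv2.imwrite('pics/'+name, cv2.cvtColor(c['frame'],cv2.COLOR_RGB2BGR))
def pts(c):
    d=c['depth']; K=c['camera_matrix']; v,u=np.mgrid[:d.shape[0],:d.shape[1]]
    P=np.stack([(u-K[0,2])/K[0,0]*d,(v-K[1,2])/K[1,1]*d,d],-1)
    return (P-c['t'])@c['R']   # world
def ray(c,u,v,z):
    K=c['camera_matrix'];r=np.linalg.solve(K,[u,v,1.])@c['R'];o=-c['t']@c['R']
    return o+r*(z-o[2])/r[2]
E
python3 - <<'E'
from h import *
s=ctrl.sense();print(s['tcp_pos'],s['tcp_rot'],s['finger_gap'],ctrl.tcp_to_tips,s['t'])
for n in('top','scene'):
    c=cam(n);save(c,n+'0.png');np.savez('/tmp/'+n,**c);print(n,-c['t']@c['R'])
E
```

```text
pics
[0.27149199 0.5623704  0.23890141] [[-9.00534740e-01  4.34783512e-01 -6.92630454e-04]
 [ 4.34784062e-01  9.00533704e-01 -1.36670757e-03]
 [ 2.95151493e-05 -1.53191233e-03 -9.99998826e-01]] 0.08814046252283383 0.017 0.0
top [0.39411319 0.05183288 1.24691355]
scene [ 1.3342854  -0.54523797  0.9226232 ]
```

View pics/top0.png

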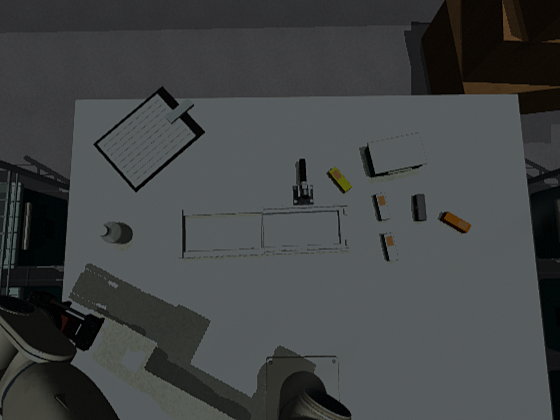

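View pics/scene0.png

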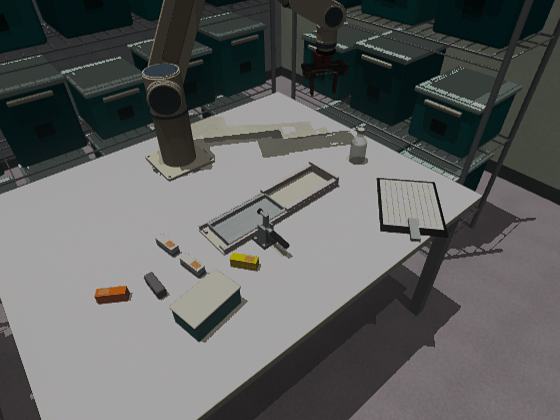

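The top view shows white cartons at (381,207) and (390,247), a grey case at (419,207), and look-alikes in yellow at (340,180) and orange at (455,222). The clamp is at (303,180) and the bin at (395,155). I choose the two white ones and the grey one. Next I check them in a close crop and measure.

```bash
python3 - <<'E'
from h import *
c=dict(np.load('/tmp/top.npz'));P=pts(c)
f=c['frame'][120:270,170:480]
g=np.clip(f.astype(float)*2.0,0,255).astype('uint8')
cv2.imwrite('pics/crop0.png',cv2.cvtColor(cv2.resize(g[:, 90:],None,fx=3.5,fy=3.5,interpolation=cv2.INTER_CUBIC),cv2.COLOR_RGB2BGR))
print('bench z',np.median(P[300:330,400:480,2]))
z=P[...,2]
m=((z>.026)&(z<.045)).astype('uint8');m[:125]=0;m[270:]=0;m[:,:320]=0;m[:,480:]=0
n,l,s,ce=cv2.connectedComponentsWithStats(m)
for i in range(1,n):
    if s[i,4]<60: continue
    q=P[l==i]; r=cv2.minAreaRect((q[:,:2]*1000).astype(np.float32)); print(ce[i].round(),s[i,4],np.median(q[:,2]).round(4),r, c['frame'][l==i].mean(0).round())
# rails: tops z 24 mm
m=(z>.018)&(z<.03);m[:195]=0;m[275:]=0;m[:,:170]=0;m[:,360:]=0
q=P[m];print(m.sum());r=cv2.minAreaRect((q[:,:2]*1000).astype(np.float32));print(r,cv2.boxPoints(r))
m=(z>.038)&(z<.052);m[:195]=0;m[275:]=0;m[:,:160]=0;m[:,200:]=0
q=P[m];print('stop',m.sum(),cv2.minAreaRect((q[:,:2]*1000).astype(np.float32)) if m.sum() else 0)
m=(z>.05)&(z<.2);m[:150]=0;m[215:]=0;m[:,:280]=0;m[:,325:]=0
q=P[m];print('clamp',q.min(0),q.max(0),np.median(q,0)); t=q[q[:,2]>.1];print(len(t),t.mean(0) if len(t) else 0)
E
```

```text
bench z 0.00019911922331071003
[340. 178.] 242 0.0355 ((655.2512817382812, -132.5490264892578), (84.04190063476562, 28.80368995666504), 37.3125114440918) [83. 80. 21.]
[382. 206.] 255 0.0358 ((565.654541015625, -262.52899169921875), (84.3746566772461, 29.2760066986084), 10.663830757141113) [79. 77. 72.]
[420. 207.] 239 0.0349 ((560.3276977539062, -383.06549072265625), (28.7425537109375, 80.27689361572266), 89.11780548095703) [38. 39. 41.]
[456. 221.] 270 0.0356 ((512.39599609375, -493.8798828125), (85.95580291748047, 29.829547882080078), 57.84967803955078) [79. 50. 16.]
[390. 246.] 265 0.036 ((437.99407958984375, -280.9032287597656), (83.49894714355469, 29.556537628173828), 9.773681640625) [79. 77. 71.]
1240
((509.99310302734375, 105.00410461425781), (178.39691162109375, 521.845458984375), 1.592890977859497) [[ 413.5761   363.3465 ]
 [ 428.08215 -158.2973 ]
 [ 606.4101  -153.33829]
 [ 591.90405  368.3055 ]]
stop 271 ((489.084228515625, 344.3507080078125), (149.374267578125, 64.92276763916016), 1.19498610496521)
clamp [ 0.58196182 -0.03096181  0.05234515] [0.71666417 0.00551428 0.12492946] [ 0.63908337 -0.01130588  0.06584957]
70 [ 0.60160209 -0.01368188  0.11637149]
```

View pics/crop0.png

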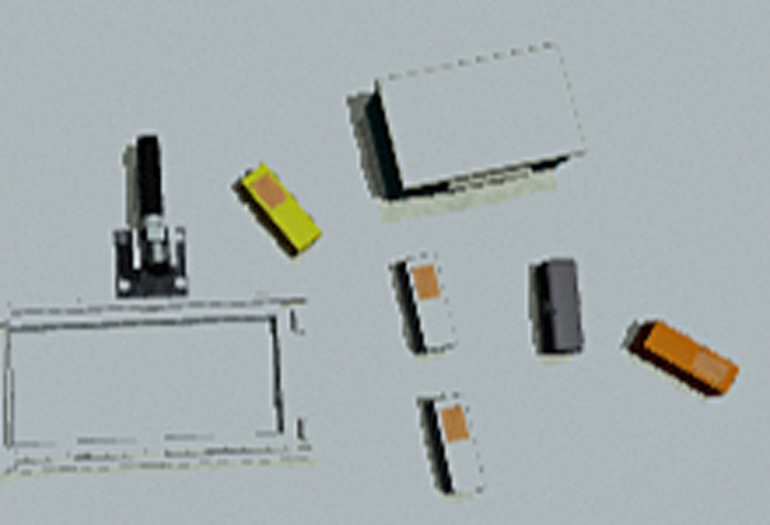

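```bash
cat >> h.py <<'E'
def station(P,o=(.5,-.016),yaw=.028):
    # refine with rail/lip outer edges and stop face; returns o,yaw
    for _ in range(4):
        R=np.array([[np.cos(yaw),-np.sin(yaw)],[np.sin(yaw),np.cos(yaw)]])
        q=(P[...,:2]-o)@R; z=P[...,2]
        near=(z>.015)&(z<.045)
        A=[];B=[]
        for s in(1,-1):
            m=near&(np.abs(q[...,0]*s-.066)<.014)&(q[...,1]>-.13)&(q[...,1]<.375)&~((np.abs(q[...,1])<.03)&(s>0))
            for y0 in np.arange(-.13,.375,.02):
                k=m&(q[...,1]>=y0)&(q[...,1]<y0+.02)
                if k.sum()>3: A.append([y0+.01,s]);B.append(np.max(q[k][:,0]*s)*s)
        A=np.array(A);B=np.array(B)
        sol=np.linalg.lstsq(np.c_[A[:,0],np.ones(len(A)),A[:,1]],B,rcond=None)[0]
        m=(z>.041)&(z<.05)&(np.abs(q[...,0])<.05)&(q[...,1]>.36)&(q[...,1]<.40)
        dy=(np.min(q[m][:,1])-.381) if m.sum()>5 else 0
        yaw-=sol[0]; o=np.array(o)+R@[sol[1],0]
    return o,yaw,sol,m.sum(),dy,np.std(B-np.c_[A[:,0],np.ones(len(A)),A[:,1]]@sol)
E
python3 - <<'E'
from h import *
for n in('top','scene'):
    c=dict(np.load(f'/tmp/{n}.npz'));P=pts(c);o,yaw,*r=station(P);print(n,o,yaw,r)
    R=np.array([[np.cos(yaw),-np.sin(yaw)],[np.sin(yaw),np.cos(yaw)]])
    q=(P[...,:2]-o)@R;z=P[...,2]
    m=(z>.04)&(z<.2)&(q[...,0]>.06)&(q[...,0]<.23)&(abs(q[...,1])<.04)
    print('clamp',q[m].min(0),q[m].max(0))
    for a,b in((.06,.08),(.1,.14)):
        k=m&(z>a)&(z<b);print(a,q[k].min(0),q[k].max(0),np.median(q[k],0))
    k=m&(q[...,0]>.15);print('grip',q[k].mean(0),q[k].max(0),z[k].max())
    m=(z>.04)&(z<.05)&(abs(q[...,0])<.05)&(q[...,1]>.3);print('endstop y',q[m].min(0),q[m].max(0))
    m=(z>.012)&(z<.02)&(abs(abs(q[...,0])-.05)<.007)&(q[...,1]<-.12)&(q[...,1]>-.15);print('rear',m.sum(),q[m].min(0),q[m].max(0))
    m=(z>.022)&(z<.03)&(abs(q[...,0])<.045)&(q[...,1]<.2)&(q[...,1]>-.15);print('trayend',q[m].min(0),q[m].max(0))
E
```

```text
top [ 0.49953897 -0.01601291] 0.029295674372432107 [array([-1.41749007e-12, -9.05061878e-13,  7.45135767e-02]), np.int64(140), np.float64(-0.001236016680260077), np.float64(0.0007580748785648181)]
clamp [ 0.08241884 -0.01867988] [0.21714674 0.01800261]
0.06 [ 0.09581473 -0.01867988] [0.21642393 0.01671099] [ 0.15204835 -0.00032098]
0.1 [ 0.08241884 -0.00917206] [0.12176688 0.00706337] [ 0.10297823 -0.00022887]
grip [ 0.1840529  -0.00075778] [0.21714674 0.00885726] 0.07101913605501393
endstop y [-0.04992251  0.37976398] [0.04951027 0.57122382]
rear 25 [-0.05678261 -0.13696712] [ 0.05527999 -0.12899792]
trayend [-0.04351531 -0.11425907] [0.04477327 0.13551389]
scene [ 0.49956552 -0.01601225] 0.025194115053122548 [array([-4.36434746e-09,  6.55749485e-10,  7.64038128e-02]), np.int64(62), np.float64(-0.002260093864678625), np.float64(0.0014399490479553938)]
clamp [ 0.08274046 -0.01962478] [0.22000421 0.02110133]
0.06 [ 0.09401917 -0.01894119] [0.22000421 0.02069794] [ 0.13571894 -0.00146483]
0.1 [ 0.08274046 -0.00918551] [0.12649689 0.00912381] [ 0.11239508 -0.00203407]
grip [ 0.18640653 -0.00180645] [0.22000421 0.01271446] 0.06900038291527602
endstop y [-0.0475713   0.37873991] [0.04956799 2.12278804]
rear 19 [-0.05529892 -0.13627065] [ 0.05577941 -0.12700718]
trayend [-0.04446513 -0.1141013 ] [0.04467378 0.13821166]
```

>>> play_rows(moves=[{"turn": -9.13, "jaw": 1}, {"turn": -9.13, "jaw": 1}, {"turn": -9.13, "jaw": 1}, {"dx": -0.03, "dy": -0.0488, "jaw": 1}, {"dx": -0.03, "dy": -0.0488, "jaw": 1}, {"dx": -0.03, "dy": -0.0488, "jaw": 1}, {"dx": -0.03, "dy": -0.0488, "jaw": 1}, {"dx": -0.03, "dy": -0.0488, "jaw": 1}, {"dx": -0.03, "dy": -0.0488, "jaw": 1}, {"dx": -0.03, "dy": -0.0488, "jaw": 1}, {"dx": -0.03, "dy": -0.0488, "jaw": 1}, {"jaw": 1}])

```text
validation failed for argument at $.mo...
```

```bash
cat >> h.py <<'E'
O=np.array([.4995,-.017]);YAW=.0285
RS=np.array([[np.cos(YAW),-np.sin(YAW)],[np.sin(YAW),np.cos(YAW)]])
def st():
    s=ctrl.sense();R=s['tcp_rot'];q=(s['tcp_pos'][:2]-O)@RS
    a=np.degrees(np.arctan2(R[1,1],R[0,1]))
    print('t',round(s['t'],2),'station xy',q.round(4),'z',round(s['tcp_pos'][2],4),'world',s['tcp_pos'].round(4),'tool-y world ang',a.round(2),'gap',round(s['finger_gap'],4),'F',np.round(s['force'],1))
E
python3 -c "from h import *;st()"
```

```text
t 0.1 station xy [-0.2114  0.5857] z 0.239 world [0.2715 0.5624 0.239 ] tool-y world ang 64.23 gap 0.0874 F [-0.8 -0.9 -0.1]
```

Every row apparently needs all five keys.

>>> play_rows(moves=[{"dx": 0, "dy": 0, "dz": 0, "turn": -9.13, "jaw": 1}, {"dx": 0, "dy": 0, "dz": 0, "turn": -9.13, "jaw": 1}, {"dx": 0, "dy": 0, "dz": 0, "turn": -9.13, "jaw": 1}, {"dx": -0.03, "dy": -0.0488, "dz": 0, "turn": 0, "jaw": 1}, {"dx": -0.03, "dy": -0.0488, "dz": 0, "turn": 0, "jaw": 1}, {"dx": -0.03, "dy": -0.0488, "dz": 0, "turn": 0, "jaw": 1}, {"dx": -0.03, "dy": -0.0488, "dz": 0, "turn": 0, "jaw": 1}, {"dx": -0.03, "dy": -0.0488, "dz": 0, "turn": 0, "jaw": 1}, {"dx": -0.03, "dy": -0.0488, "dz": 0, "turn": 0, "jaw": 1}, {"dx": -0.03, "dy": -0.0488, "dz": 0, "turn": 0, "jaw": 1}, {"dx": -0.03, "dy": -0.0488, "dz": 0, "turn": 0, "jaw": 1}, {"dx": 0, "dy": 0, "dz": 0, "turn": 0, "jaw": 1}])

```text
t: 1.6
tcp_pos: [0.5241, 0.1764, 0.2394]
tcp_rot: [[-1.0, -0.023, 0.0], [-0.023, 1.0, -0.0], [-0.0, -0.0, -1.0]]
force: [-0.2, -0.6, 0.3]
finger_gap: 0.0003
```

```bash
python3 -c "from h import *;st()"
```

```text
t 1.6 station xy [0.0301 0.1926] z 0.2394 world [0.5241 0.1764 0.2394] tool-y world ang 91.33 gap 0.0003 F [-0.2 -0.6  0.3]
```

>>> play_rows(moves=[{"dx": -0.03, "dy": -0.048, "dz": 0, "turn": 0, "jaw": 1}, {"dx": -0.03, "dy": -0.048, "dz": 0, "turn": 0, "jaw": 1}, {"dx": -0.03, "dy": -0.048, "dz": 0, "turn": 0, "jaw": 1}, {"dx": -0.03, "dy": -0.048, "dz": 0, "turn": 0, "jaw": 1}, {"dx": 0, "dy": 0, "dz": 0, "turn": 0, "jaw": 1}, {"dx": 0, "dy": 0, "dz": 0.04, "turn": 0, "jaw": 1}, {"dx": 0, "dy": 0, "dz": 0.04, "turn": 0, "jaw": 1}, {"dx": 0, "dy": 0, "dz": 0.04, "turn": 0, "jaw": 1}, {"dx": 0, "dy": 0, "dz": 0, "turn": 0, "jaw": 1}])

```text
t: 2.72
tcp_pos: [0.6448, -0.0072, 0.1165]
tcp_rot: [[-1.0, -0.03, -0.007], [-0.03, 1.0, 0.001], [0.007, 0.001, -1.0]]
force: [0.4, 0.1, 0.2]
finger_gap: 0.0009
```

```bash
python3 -c "from h import *;st()"
```

```text
t 2.73 station xy [0.1455 0.0057] z 0.1165 world [ 0.6448 -0.0072  0.1165] tool-y world ang 91.7 gap 0.0009 F [0.4 0.1 0.2]
```

>>> play_rows(moves=[{"dx": 0.01, "dy": -0.005, "dz": 0, "turn": 0, "jaw": 1}, {"dx": 0.01, "dy": 0, "dz": 0, "turn": 0, "jaw": 1}, {"dx": 0.01, "dy": 0, "dz": 0, "turn": 0, "jaw": 1}, {"dx": 0.01, "dy": 0, "dz": 0, "turn": 0, "jaw": 1}, {"dx": 0.01, "dy": 0, "dz": 0, "turn": 0, "jaw": 1}, {"dx": 0.01, "dy": 0, "dz": 0, "turn": 0, "jaw": 1}, {"dx": 0.012, "dy": 0, "dz": 0, "turn": 0, "jaw": 1}, {"dx": 0, "dy": 0, "dz": 0, "turn": 0, "jaw": 1}, {"dx": 0, "dy": 0, "dz": 0, "turn": 0, "jaw": 1}])

```text
t: 3.85
tcp_pos: [0.5761, -0.0162, 0.12]
tcp_rot: [[-1.0, -0.028, 0.0], [-0.028, 1.0, -0.0], [-0.0, -0.0, -1.0]]
force: [-0.3, 0.8, -0.1]
finger_gap: 0.0005
```

```bash
python3 -c "
from h import *;st();c=cam('scene');f=cv2.resize(c['frame'][180:280,180:360],None,fx=4,fy=4,interpolation=2);cv2.imwrite('pics/cl1.png',np.clip(f[...,::-1]*1.7,0,255))"
```

```text
t 3.85 station xy [ 0.0765 -0.0014] z 0.12 world [ 0.5761 -0.0162  0.12  ] tool-y world ang 91.62 gap 0.0005 F [-0.3  0.8 -0.1][ WARN:0@7.093] global loadsave.cpp:1063 imwrite_ Unsupported depth image for selected encoder is fallbacked to CV_8U.
```

View pics/cl1.png

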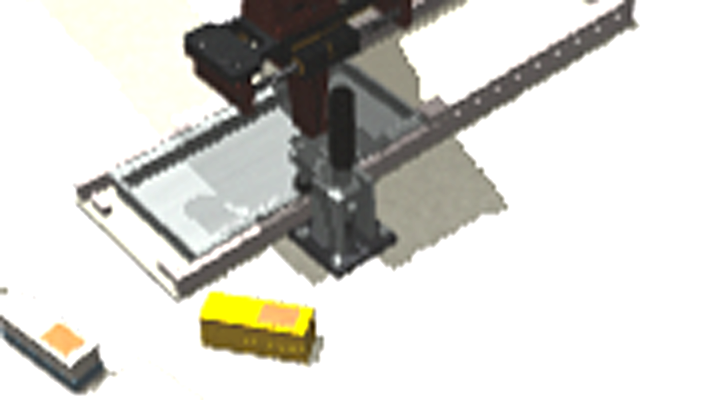

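The picture shows the grip upright at (342,130), so the clamp is closed. The carton at (50,345) has the dark blue-grey band on its side, so it is a valid item. Next I lift and go for carton 1.

```bash
cat >> h.py <<'E'
def goto(xy,z,ang):
    s=ctrl.sense();R=s['tcp_rot'];a=np.degrees(np.arctan2(R[1,1],R[0,1]))
    d=(ang-a+90)%180-90
    A=np.radians(a+d);y=np.array([np.cos(A),np.sin(A)]);x=np.array([-y[1],y[0]])
    e=np.array(xy)-s['tcp_pos'][:2]
    print('turn',(-d).round(2),'dx',(e@x).round(4),'dy',(e@y).round(4),'dz',(s['tcp_pos'][2]-z).round(4),'n',np.ceil(np.linalg.norm(e)/.055))
def S(x,y): return O+RS@np.array([x,y])
def items():
    c=cam('top');P=pts(c);z=P[...,2];u=c['frame'].astype(int)
    m=((z>.026)&(z<.06)).astype('uint8');m[:125]=0;m[270:]=0;m[:,:200]=0;m[:,520:]=0
    n,l,s,ce=cv2.connectedComponentsWithStats(m)
    for i in range(1,n):
        if s[i,4]<80: continue
        q=P[l==i]; (cx,cy),(w,h),a=cv2.minAreaRect((q[:,:2]*1000).astype(np.float32))
        if max(w,h)>95: continue
        if h>w: a+=90;w,h=h,w
        print('item px',ce[i].round(),'c',round(cx/1e3,4),round(cy/1e3,4),'size',round(w),round(h),'long ang',round((a+90)%180-90,1),'z',np.median(q[:,2]).round(4),'rgb',u[l==i].mean(0).round())
E
python3 -c "
from h import *;goto((.5657,-.2625),.13,100.66);print(S(0,.011),S(-.004,-.059))"
```

```text
turn -9.04 dx 0.0559 dy -0.2401 dz -0.0102 n 5.0
[ 0.49918654 -0.00600447] [ 0.4971829  -0.07609002]
```

>>> play_rows(moves=[{"dx": 0, "dy": 0, "dz": -0.05, "turn": 0, "jaw": 0.2}, {"dx": 0, "dy": 0, "dz": -0.05, "turn": 0, "jaw": 0.0}, {"dx": 0, "dy": 0, "dz": -0.03, "turn": -9.0, "jaw": -0.2}])

```text
t: 4.28
tcp_pos: [0.5771, -0.0162, 0.2521]
tcp_rot: [[-0.982, -0.188, 0.003], [-0.188, 0.982, -0.0], [-0.002, -0.001, -1.0]]
force: [-0.9, -0.5, -1.0]
finger_gap: 0.027
```

```bash
python3 -c "
from h import *;goto((.5657,-.2625),.13,100.66);st()"
```

```text
turn 0.15 dx 0.0568 dy -0.2399 dz 0.1221 n 5.0
t 4.28 station xy [ 0.0776 -0.0014] z 0.2521 world [ 0.5771 -0.0162  0.2521] tool-y world ang 100.81 gap 0.027 F [-0.9 -0.5 -1. ]
```

>>> play_rows(moves=[{"dx": 0.0114, "dy": -0.048, "dz": 0, "turn": 0, "jaw": -0.2}, {"dx": 0.0114, "dy": -0.048, "dz": 0, "turn": 0, "jaw": -0.2}, {"dx": 0.0114, "dy": -0.048, "dz": 0, "turn": 0, "jaw": -0.2}, {"dx": 0.0114, "dy": -0.048, "dz": 0, "turn": 0, "jaw": -0.2}, {"dx": 0.0114, "dy": -0.048, "dz": 0, "turn": 0, "jaw": -0.2}, {"dx": 0, "dy": 0, "dz": 0.05, "turn": 0, "jaw": -0.2}, {"dx": 0, "dy": 0, "dz": 0.05, "turn": 0, "jaw": -0.2}, {"dx": 0, "dy": 0, "dz": 0, "turn": 0, "jaw": -0.2}, {"dx": 0, "dy": 0, "dz": 0, "turn": 0, "jaw": -0.2}])

```text
t: 5.4
tcp_pos: [0.5654, -0.2629, 0.151]
tcp_rot: [[-0.983, -0.185, 0.001], [-0.185, 0.983, -0.001], [-0.001, -0.001, -1.0]]
force: [0.8, -0.6, 0.6]
finger_gap: 0.0531
```

```bash
python3 -c "
from h import *;goto((.5657,-.2625),.024,100.66);st();items()
c=cam('wrist');save(c,'w1.png')"
```

```text
turn -0.03 dx -0.0004 dy 0.0003 dz 0.127 n 1.0
t 5.4 station xy [ 0.0588 -0.2477] z 0.151 world [ 0.5654 -0.2629  0.151 ] tool-y world ang 100.63 gap 0.0531 F [ 0.8 -0.6  0.6]
item px [340. 178.] c 0.6552 -0.1324 size 84 30 long ang 37.7 z 0.0358 rgb [81. 72. 20.]
item px [387. 239.] c 0.4534 -0.2779 size 53 28 long ang 8.2 z 0.0359 rgb [75. 68. 57.]
```

View pics/w1.png

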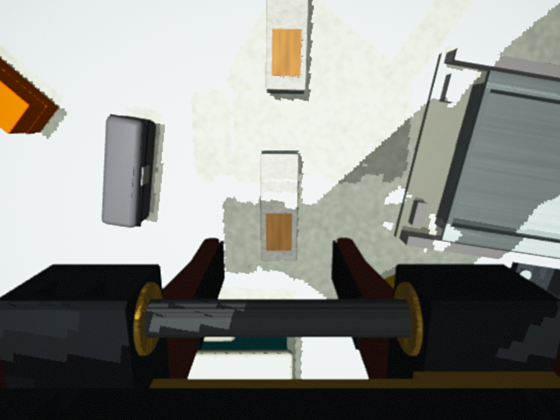

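The wrist view shows carton 1 centred between the fingers at (280,205), with carton 2 at (288,50) and the case at (130,170). Next I descend and grip.

>>> play_rows(moves=[{"dx": 0, "dy": 0, "dz": 0.045, "turn": 0, "jaw": -0.2}, {"dx": 0, "dy": 0, "dz": 0.045, "turn": 0, "jaw": -0.2}, {"dx": 0, "dy": 0, "dz": 0.02, "turn": 0, "jaw": -0.2}, {"dx": 0, "dy": 0, "dz": 0.016, "turn": 0, "jaw": -0.2}, {"dx": 0, "dy": 0, "dz": 0, "turn": 0, "jaw": -0.2}, {"dx": 0, "dy": 0, "dz": 0, "turn": 0, "jaw": 1}, {"dx": 0, "dy": 0, "dz": 0, "turn": 0, "jaw": 1}, {"dx": 0, "dy": 0, "dz": 0, "turn": 0, "jaw": 1}, {"dx": 0, "dy": 0, "dz": -0.03, "turn": 0, "jaw": 1}, {"dx": 0, "dy": 0, "dz": -0.04, "turn": 0, "jaw": 1}, {"dx": 0, "dy": 0, "dz": -0.05, "turn": 0, "jaw": 1}, {"dx": 0, "dy": 0, "dz": 0, "turn": 0, "jaw": 1}])

```text
t: 7.0
tcp_pos: [0.5668, -0.2638, 0.148]
tcp_rot: [[-0.983, -0.184, 0.007], [-0.184, 0.983, -0.003], [-0.006, -0.005, -1.0]]
force: [0.7, 0.3, -1.7]
finger_gap: 0.0278
```

```bash
python3 -c "
from h import *;st();goto(S(-.004,-.059),.14,91.63)"
```

```text
t 7.0 station xy [ 0.0602 -0.2486] z 0.148 world [ 0.5668 -0.2638  0.148 ] tool-y world ang 100.62 gap 0.0278 F [ 0.7  0.3 -1.7]
turn 8.99 dx 0.0642 dy 0.1896 dz 0.008 n 4.0
```

>>> play_rows(moves=[{"dx": 0, "dy": 0, "dz": 0, "turn": 9, "jaw": 1}, {"dx": 0.016, "dy": 0.0474, "dz": 0, "turn": 0, "jaw": 1}, {"dx": 0.016, "dy": 0.0474, "dz": 0, "turn": 0, "jaw": 1}, {"dx": 0.016, "dy": 0.0474, "dz": 0, "turn": 0, "jaw": 1}, {"dx": 0.016, "dy": 0.0474, "dz": 0, "turn": 0, "jaw": 1}, {"dx": 0, "dy": 0, "dz": 0, "turn": 0, "jaw": 1}, {"dx": 0, "dy": 0, "dz": 0.04, "turn": 0, "jaw": 1}, {"dx": 0, "dy": 0, "dz": 0.03, "turn": 0, "jaw": 1}, {"dx": 0, "dy": 0, "dz": 0, "turn": 0, "jaw": 1}])

```text
t: 8.12
tcp_pos: [0.4934, -0.0752, 0.0715]
tcp_rot: [[-1.0, -0.028, -0.005], [-0.028, 1.0, 0.001], [0.005, 0.001, -1.0]]
force: [-0.5, -0.4, -0.3]
finger_gap: 0.0279
```

```bash
python3 -c "
from h import *;st();goto(S(-.004,-.059),.034,91.63)
c=cam('wrist');save(c,'w2.png')"
```

```text
t 8.12 station xy [-0.0077 -0.058 ] z 0.0715 world [ 0.4934 -0.0752  0.0715] tool-y world ang 91.59 gap 0.0279 F [-0.5 -0.4 -0.3]
turn -0.04 dx -0.0037 dy -0.001 dz 0.0375 n 1.0
```

View pics/w2.png

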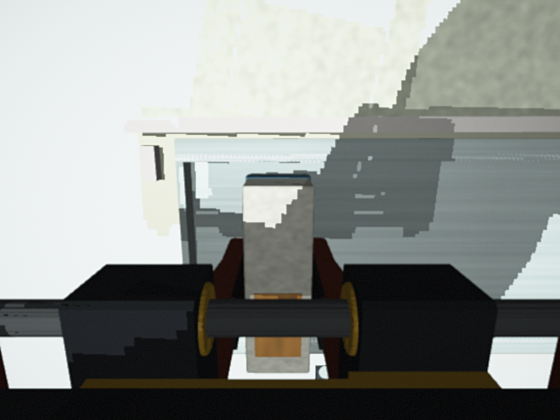

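Carton 1 is held at (278,280), inside the tray's walls. Next I lower and release it.

>>> play_rows(moves=[{"dx": -0.003, "dy": 0, "dz": 0.016, "turn": 0, "jaw": 1}, {"dx": 0, "dy": 0, "dz": 0.012, "turn": 0, "jaw": 1}, {"dx": 0, "dy": 0, "dz": 0.009, "turn": 0, "jaw": 1}, {"dx": 0, "dy": 0, "dz": 0, "turn": 0, "jaw": 1}, {"dx": 0, "dy": 0, "dz": 0, "turn": 0, "jaw": 0.2}, {"dx": 0, "dy": 0, "dz": 0, "turn": 0, "jaw": 0}, {"dx": 0, "dy": 0, "dz": 0, "turn": 0, "jaw": 0}, {"dx": 0, "dy": 0, "dz": -0.03, "turn": 0, "jaw": 0}, {"dx": 0, "dy": 0, "dz": -0.04, "turn": 0, "jaw": 0}, {"dx": 0, "dy": 0, "dz": -0.05, "turn": 0, "jaw": 0}, {"dx": 0, "dy": 0, "dz": 0, "turn": 0, "jaw": 0}])

```text
t: 9.55
tcp_pos: [0.5005, -0.0752, 0.1603]
tcp_rot: [[-1.0, -0.028, 0.008], [-0.028, 1.0, -0.001], [-0.008, -0.002, -1.0]]
force: [0.4, 0.2, -0.0]
finger_gap: 0.0437
```

```bash
python3 -c "
from h import *;st();goto((.438,-.281),.15,99.8);items()"
```

```text
t 9.55 station xy [-0.0006 -0.0582] z 0.1603 world [ 0.5005 -0.0752  0.1603] tool-y world ang 91.62 gap 0.0437 F [ 0.4  0.2 -0. ]
turn -8.18 dx 0.0967 dy -0.1921 dz 0.0103 n 4.0
item px [340. 178.] c 0.6549 -0.132 size 84 29 long ang 37.5 z 0.0354 rgb [89. 86. 23.]
item px [420. 206.] c 0.5608 -0.3833 size 81 30 long ang 0.4 z 0.0353 rgb [41. 42. 44.]
item px [457. 221.] c 0.5122 -0.4933 size 85 30 long ang 57.3 z 0.0359 rgb [86. 54. 18.]
item px [390. 246.] c 0.4382 -0.2811 size 84 29 long ang 8.7 z 0.0357 rgb [85. 83. 78.]
```

>>> play_rows(moves=[{"dx": 0, "dy": 0, "dz": 0, "turn": -7.8, "jaw": -0.2}, {"dx": 0.024, "dy": -0.048, "dz": 0, "turn": 0, "jaw": -0.2}, {"dx": 0.024, "dy": -0.048, "dz": 0, "turn": 0, "jaw": -0.2}, {"dx": 0.024, "dy": -0.048, "dz": 0, "turn": 0, "jaw": -0.2}, {"dx": 0.024, "dy": -0.048, "dz": 0, "turn": 0, "jaw": -0.2}, {"dx": 0, "dy": 0, "dz": 0, "turn": 0, "jaw": -0.2}, {"dx": 0, "dy": 0, "dz": 0.04, "turn": 0, "jaw": -0.2}, {"dx": 0, "dy": 0, "dz": 0.03, "turn": 0, "jaw": -0.2}, {"dx": 0, "dy": 0, "dz": 0, "turn": 0, "jaw": -0.2}])

```text
t: 10.72
tcp_pos: [0.4329, -0.2776, 0.084]
tcp_rot: [[-0.986, -0.164, -0.005], [-0.164, 0.986, 0.004], [0.005, 0.005, -1.0]]
force: [-0.1, -0.1, 1.0]
finger_gap: 0.0526
```

```bash
python3 -c "
from h import *;st();goto((.438,-.281),.024,99.3)"
```

```text
t 10.72 station xy [-0.074  -0.2586] z 0.084 world [ 0.4329 -0.2776  0.084 ] tool-y world ang 99.46 gap 0.0526 F [-0.1 -0.1  1. ]
turn 0.16 dx -0.0044 dy -0.0042 dz 0.06 n 1.0
```

>>> play_rows(moves=[{"dx": -0.003, "dy": -0.003, "dz": 0.01, "turn": 0, "jaw": -0.2}, {"dx": 0, "dy": 0, "dz": 0.03, "turn": 0, "jaw": -0.2}, {"dx": 0, "dy": 0, "dz": 0.02, "turn": 0, "jaw": -0.2}, {"dx": 0, "dy": 0, "dz": 0, "turn": 0, "jaw": -0.2}, {"dx": 0, "dy": 0, "dz": 0, "turn": 0, "jaw": 1}, {"dx": 0, "dy": 0, "dz": 0, "turn": 0, "jaw": 1}, {"dx": 0, "dy": 0, "dz": 0, "turn": 0, "jaw": 1}, {"dx": 0, "dy": 0, "dz": -0.03, "turn": 0, "jaw": 1}, {"dx": 0, "dy": 0, "dz": -0.04, "turn": 0, "jaw": 1}, {"dx": 0, "dy": 0, "dz": -0.05, "turn": 0, "jaw": 1}, {"dx": 0, "dy": 0, "dz": 0, "turn": 0, "jaw": 1}])

```text
t: 12.1
tcp_pos: [0.4403, -0.2838, 0.1504]
tcp_rot: [[-0.987, -0.164, 0.006], [-0.164, 0.987, -0.004], [-0.006, -0.005, -1.0]]
force: [-0.3, 0.8, -1.6]
finger_gap: 0.0282
```

```bash
python3 -c "
from h import *;st();goto(S(-.004,.011),.14,91.63)"
```

```text
t 12.1 station xy [-0.0668 -0.265 ] z 0.1504 world [ 0.4403 -0.2838  0.1504] tool-y world ang 99.42 gap 0.0282 F [-0.3  0.8 -1.6]
turn 7.79 dx -0.0628 dy 0.276 dz 0.0104 n 6.0
```

>>> play_rows(moves=[{"dx": 0, "dy": 0, "dz": 0, "turn": 7.8, "jaw": 1}, {"dx": -0.0105, "dy": 0.046, "dz": 0, "turn": 0, "jaw": 1}, {"dx": -0.0105, "dy": 0.046, "dz": 0, "turn": 0, "jaw": 1}, {"dx": -0.0105, "dy": 0.046, "dz": 0, "turn": 0, "jaw": 1}, {"dx": -0.0105, "dy": 0.046, "dz": 0, "turn": 0, "jaw": 1}, {"dx": -0.0105, "dy": 0.046, "dz": 0, "turn": 0, "jaw": 1}, {"dx": -0.0105, "dy": 0.046, "dz": 0, "turn": 0, "jaw": 1}, {"dx": 0, "dy": 0, "dz": 0, "turn": 0, "jaw": 1}, {"dx": 0, "dy": 0, "dz": 0.04, "turn": 0, "jaw": 1}, {"dx": 0, "dy": 0, "dz": 0.03, "turn": 0, "jaw": 1}, {"dx": 0, "dy": 0, "dz": 0, "turn": 0, "jaw": 1}])

```text
t: 13.48
tcp_pos: [0.491, -0.0053, 0.0744]
tcp_rot: [[-1.0, -0.028, -0.006], [-0.028, 1.0, 0.0], [0.006, 0.0, -1.0]]
force: [-0.3, -0.8, -0.8]
finger_gap: 0.0279
```

```bash
python3 -c "
from h import *;st();goto(S(-.004,.011),.034,91.63);c=cam('wrist');save(c,'w3.png')"
```

```text
t 13.47 station xy [-0.0081  0.0119] z 0.0744 world [ 0.491  -0.0053  0.0744] tool-y world ang 91.58 gap 0.0279 F [-0.3 -0.8 -0.8]
turn -0.05 dx -0.0041 dy -0.0009 dz 0.0404 n 1.0
```

View pics/w3.png

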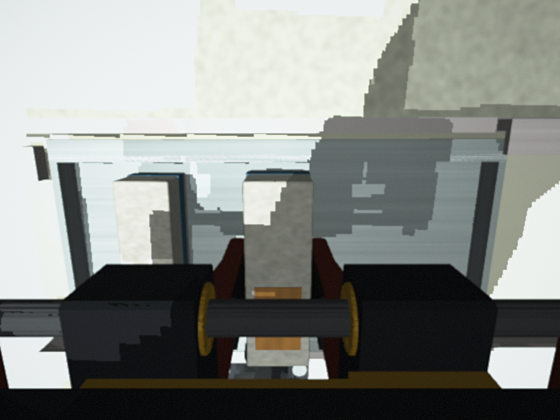

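Carton 1 lies in the tray at (150,220), and carton 2 is held at (278,270) over the middle slot. Next I place it.

>>> play_rows(moves=[{"dx": -0.002, "dy": 0, "dz": 0.016, "turn": 0, "jaw": 1}, {"dx": 0, "dy": 0, "dz": 0.014, "turn": 0, "jaw": 1}, {"dx": 0, "dy": 0, "dz": 0.009, "turn": 0, "jaw": 1}, {"dx": 0, "dy": 0, "dz": 0, "turn": 0, "jaw": 1}, {"dx": 0, "dy": 0, "dz": 0, "turn": 0, "jaw": 0.2}, {"dx": 0, "dy": 0, "dz": 0, "turn": 0, "jaw": 0}, {"dx": 0, "dy": 0, "dz": 0, "turn": 0, "jaw": 0}, {"dx": 0, "dy": 0, "dz": -0.03, "turn": 0, "jaw": 0}, {"dx": 0, "dy": 0, "dz": -0.04, "turn": 0, "jaw": 0}, {"dx": 0, "dy": 0, "dz": -0.05, "turn": 0, "jaw": 0}, {"dx": 0, "dy": 0, "dz": 0, "turn": 0, "jaw": 0}])

```text
t: 14.9
tcp_pos: [0.4979, -0.0047, 0.1612]
tcp_rot: [[-1.0, -0.028, 0.008], [-0.028, 1.0, -0.0], [-0.008, -0.0, -1.0]]
force: [0.4, -0.3, -0.1]
finger_gap: 0.0438
```

```bash
python3 -c "
from h import *;st();items();goto((.5605,-.383),.15,89.8)"
```

```text
t 14.9 station xy [-0.0013  0.0123] z 0.1612 world [ 0.4979 -0.0047  0.1612] tool-y world ang 91.62 gap 0.0438 F [ 0.4 -0.3 -0.1]
item px [340. 178.] c 0.655 -0.1322 size 84 29 long ang 37.3 z 0.0353 rgb [87. 85. 22.]
item px [420. 206.] c 0.5609 -0.3833 size 81 29 long ang -0.1 z 0.0349 rgb [40. 41. 43.]
item px [456. 221.] c 0.5119 -0.494 size 85 31 long ang 56.8 z 0.0358 rgb [84. 53. 17.]
turn 1.82 dx -0.0653 dy -0.3781 dz 0.0093 n 7.0
```

>>> play_rows(moves=[{"dx": 0, "dy": 0, "dz": 0, "turn": 1.8, "jaw": -0.2}, {"dx": 0, "dy": -0.054, "dz": 0, "turn": 0, "jaw": -0.2}, {"dx": -0.011, "dy": -0.054, "dz": 0, "turn": 0, "jaw": -0.2}, {"dx": -0.011, "dy": -0.054, "dz": 0, "turn": 0, "jaw": -0.2}, {"dx": -0.011, "dy": -0.054, "dz": 0, "turn": 0, "jaw": -0.2}, {"dx": -0.011, "dy": -0.054, "dz": 0, "turn": 0, "jaw": -0.2}, {"dx": -0.011, "dy": -0.054, "dz": 0, "turn": 0, "jaw": -0.2}, {"dx": -0.011, "dy": -0.054, "dz": 0, "turn": 0, "jaw": -0.2}, {"dx": 0, "dy": 0, "dz": 0, "turn": 0, "jaw": -0.2}, {"dx": 0, "dy": 0, "dz": 0.04, "turn": 0, "jaw": -0.2}, {"dx": 0, "dy": 0, "dz": 0.03, "turn": 0, "jaw": -0.2}, {"dx": 0, "dy": 0, "dz": 0, "turn": 0, "jaw": -0.2}])

```text
t: 16.45
tcp_pos: [0.5577, -0.3802, 0.0836]
tcp_rot: [[-1.0, 0.003, -0.007], [0.003, 1.0, 0.005], [0.007, 0.005, -1.0]]
force: [-0.1, 1.6, 0.3]
finger_gap: 0.0524
```

```bash
python3 -c "
from h import *;st();goto((.5605,-.383),.024,89.8);c=cam('wrist');save(c,'w4.png')"
```

```text
t 16.45 station xy [ 0.0478 -0.3647] z 0.0836 world [ 0.5577 -0.3802  0.0836] tool-y world ang 89.81 gap 0.0524 F [-0.1  1.6  0.3]
turn 0.01 dx -0.0028 dy -0.0028 dz 0.0596 n 1.0
```

View pics/w4.png

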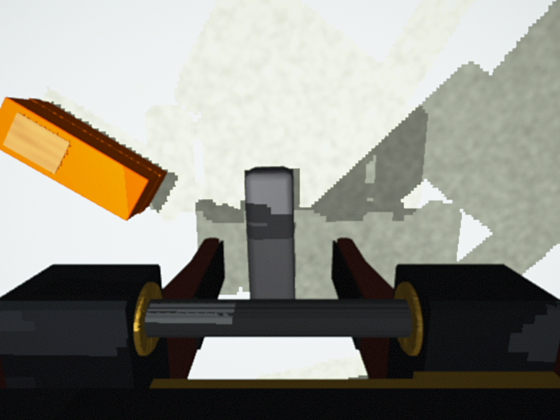

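The case is at (271,230), a few mm towards -y, which agrees with the numbers. Next I descend and grip it.

>>> play_rows(moves=[{"dx": -0.001, "dy": -0.003, "dz": 0.01, "turn": 0, "jaw": -0.2}, {"dx": 0, "dy": 0, "dz": 0.03, "turn": 0, "jaw": -0.2}, {"dx": 0, "dy": 0, "dz": 0.02, "turn": 0, "jaw": -0.2}, {"dx": 0, "dy": 0, "dz": 0, "turn": 0, "jaw": -0.2}, {"dx": 0, "dy": 0, "dz": 0, "turn": 0, "jaw": 1}, {"dx": 0, "dy": 0, "dz": 0, "turn": 0, "jaw": 1}, {"dx": 0, "dy": 0, "dz": 0, "turn": 0, "jaw": 1}, {"dx": 0, "dy": 0, "dz": -0.03, "turn": 0, "jaw": 1}, {"dx": 0, "dy": 0, "dz": -0.04, "turn": 0, "jaw": 1}, {"dx": 0, "dy": 0, "dz": -0.05, "turn": 0, "jaw": 1}, {"dx": 0, "dy": 0, "dz": 0, "turn": 0, "jaw": 1}])

```text
t: 17.88
tcp_pos: [0.5635, -0.3876, 0.1526]
tcp_rot: [[-1.0, 0.003, 0.007], [0.003, 1.0, -0.005], [-0.007, -0.005, -1.0]]
force: [-0.0, 0.3, -1.8]
finger_gap: 0.028
```

```bash
python3 -c "
from h import *;st();goto(S(-.006,.081),.14,91.63)"
```

```text
t 17.88 station xy [ 0.0534 -0.3723] z 0.1526 world [ 0.5635 -0.3876  0.1526] tool-y world ang 89.82 gap 0.028 F [-0.   0.3 -1.8]
turn -1.81 dx 0.0595 dy 0.4533 dz 0.0126 n 9.0
```

>>> play_rows(moves=[{"dx": 0.01, "dy": 0.02, "dz": 0, "turn": -1.8, "jaw": 1}, {"dx": 0.012, "dy": 0.054, "dz": 0, "turn": 0, "jaw": 1}, {"dx": 0.012, "dy": 0.054, "dz": 0, "turn": 0, "jaw": 1}, {"dx": 0.012, "dy": 0.054, "dz": 0, "turn": 0, "jaw": 1}, {"dx": 0.012, "dy": 0.054, "dz": 0, "turn": 0, "jaw": 1}, {"dx": 0, "dy": 0.054, "dz": 0, "turn": 0, "jaw": 1}, {"dx": 0, "dy": 0.054, "dz": 0, "turn": 0, "jaw": 1}, {"dx": 0, "dy": 0.054, "dz": 0, "turn": 0, "jaw": 1}, {"dx": 0, "dy": 0.054, "dz": 0, "turn": 0, "jaw": 1}, {"dx": 0, "dy": 0, "dz": 0, "turn": 0, "jaw": 1}, {"dx": 0, "dy": 0, "dz": 0.04, "turn": 0, "jaw": 1}, {"dx": 0, "dy": 0, "dz": 0, "turn": 0, "jaw": 1}])

```text
t: 19.38
tcp_pos: [0.4885, 0.0638, 0.1053]
tcp_rot: [[-1.0, -0.028, -0.007], [-0.028, 1.0, -0.001], [0.007, -0.001, -1.0]]
force: [-0.1, 1.2, -0.6]
finger_gap: 0.0281
```

```bash
python3 -c "
from h import *;st();goto(S(-.006,.081),.034,91.63);c=cam('wrist');save(c,'w5.png')"
```

```text
t 19.38 station xy [-0.0087  0.081 ] z 0.1053 world [0.4885 0.0638 0.1053] tool-y world ang 91.6 gap 0.0281 F [-0.1  1.2 -0.6]
turn -0.03 dx -0.0027 dy -0.0 dz 0.0713 n 1.0
```

View pics/w5.png

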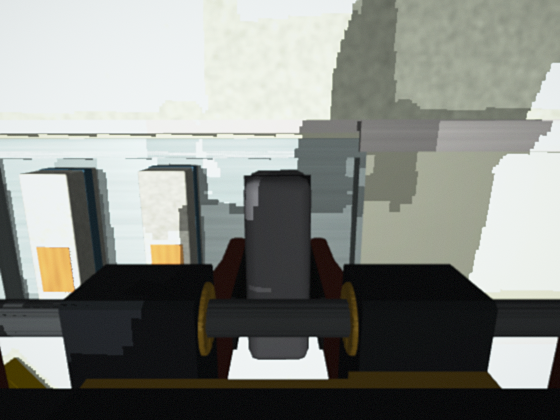

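The case is held at (277,265), and both cartons lie flat in the tray at (60,230) and (170,215). Next I lower it.

>>> play_rows(moves=[{"dx": 0, "dy": 0, "dz": 0.03, "turn": 0, "jaw": 1}, {"dx": 0, "dy": 0, "dz": 0.02, "turn": 0, "jaw": 1}, {"dx": 0, "dy": 0, "dz": 0.012, "turn": 0, "jaw": 1}, {"dx": 0, "dy": 0, "dz": 0.008, "turn": 0, "jaw": 1}, {"dx": 0, "dy": 0, "dz": 0, "turn": 0, "jaw": 1}, {"dx": 0, "dy": 0, "dz": 0, "turn": 0, "jaw": 0.2}, {"dx": 0, "dy": 0, "dz": 0, "turn": 0, "jaw": 0.05}, {"dx": 0, "dy": 0, "dz": 0, "turn": 0, "jaw": 0.05}, {"dx": 0, "dy": 0, "dz": -0.03, "turn": 0, "jaw": 0.05}, {"dx": 0, "dy": 0, "dz": -0.04, "turn": 0, "jaw": 0.05}, {"dx": 0, "dy": 0, "dz": -0.05, "turn": 0, "jaw": 0.05}, {"dx": 0, "dy": 0, "dz": 0, "turn": 0, "jaw": 0.05}])

```text
t: 20.92
tcp_pos: [0.4935, 0.0649, 0.1611]
tcp_rot: [[-1.0, -0.028, 0.007], [-0.028, 1.0, 0.001], [-0.007, 0.001, -1.0]]
force: [-0.3, -0.0, 0.0]
finger_gap: 0.0416
```

```bash
python3 -c "
from h import *;st();goto(S(.07,.0),.16,91.63);c=cam('scene')
P=pts(c);q=(P[...,:2]-O)@RS;z=P[...,2]
m=(z>.04)&(z<.2)&(q[...,0]>.09)&(q[...,0]<.22)&(abs(q[...,1])<.03);print('grip',q[m&(z>.09)].mean(0),z[m].max())
f=cv2.resize(c['frame'][180:280,180:360],None,fx=4,fy=4,interpolation=2);cv2.imwrite('pics/s5.png',np.clip(f[...,::-1]*1.6,0,255).astype('uint8'))"
```

```text
t 20.93 station xy [-0.0037  0.0821] z 0.1611 world [0.4935 0.0649 0.1611] tool-y world ang 91.62 gap 0.0416 F [-0.3 -0.   0. ]
turn -0.01 dx -0.0737 dy -0.0821 dz 0.0011 n 3.0
grip [ 0.11705905 -0.00246689] 0.16800623718704472
```

View pics/s5.png

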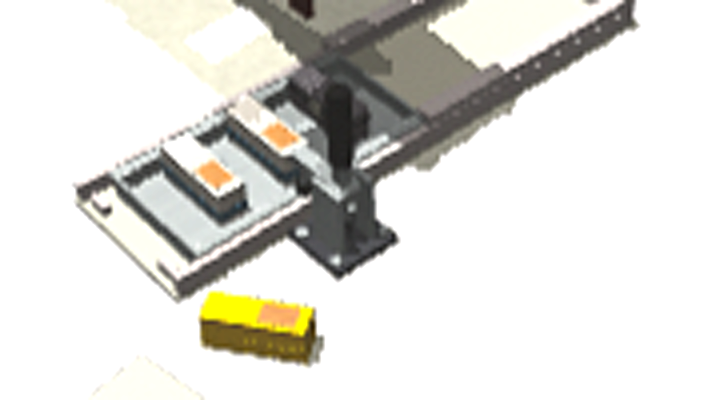

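All three items lie flat and apart: cartons at (205,175) and (265,130), the case at (330,95). The grip is still upright at (340,125), so the clamp is closed. Next I open it by pushing the grip away.

>>> play_rows(moves=[{"dx": -0.024, "dy": -0.0275, "dz": 0, "turn": 0, "jaw": 1}, {"dx": -0.024, "dy": -0.0275, "dz": 0, "turn": 0, "jaw": 1}, {"dx": -0.022, "dy": -0.0275, "dz": 0, "turn": 0, "jaw": 1}, {"dx": 0, "dy": 0, "dz": 0.03, "turn": 0, "jaw": 1}, {"dx": 0, "dy": 0, "dz": 0, "turn": 0, "jaw": 1}, {"dx": 0, "dy": 0, "dz": 0, "turn": 0, "jaw": 1}])

```text
t: 21.72
tcp_pos: [0.5627, -0.0156, 0.1271]
tcp_rot: [[-1.0, -0.029, -0.002], [-0.029, 1.0, 0.0], [0.002, 0.0, -1.0]]
force: [0.0, -0.2, 0.1]
finger_gap: 0.0002
```

```bash
python3 -c "
from h import *;st()"
```

```text
t 21.73 station xy [ 0.0632 -0.0004] z 0.1271 world [ 0.5627 -0.0156  0.1271] tool-y world ang 91.64 gap 0.0002 F [ 0.  -0.2  0.1]
```

>>> play_rows(moves=[{"dx": -0.01, "dy": 0, "dz": -0.003, "turn": 0, "jaw": 1}, {"dx": -0.01, "dy": 0, "dz": 0, "turn": 0, "jaw": 1}, {"dx": -0.01, "dy": 0, "dz": 0, "turn": 0, "jaw": 1}, {"dx": -0.01, "dy": 0, "dz": 0, "turn": 0, "jaw": 1}, {"dx": -0.01, "dy": 0, "dz": 0, "turn": 0, "jaw": 1}, {"dx": -0.01, "dy": 0, "dz": 0, "turn": 0, "jaw": 1}, {"dx": -0.01, "dy": 0, "dz": 0, "turn": 0, "jaw": 1}, {"dx": -0.01, "dy": 0, "dz": 0, "turn": 0, "jaw": 1}, {"dx": -0.01, "dy": 0, "dz": 0, "turn": 0, "jaw": 1}, {"dx": -0.01, "dy": 0, "dz": 0, "turn": 0, "jaw": 1}, {"dx": 0, "dy": 0, "dz": 0, "turn": 0, "jaw": 1}, {"dx": 0, "dy": 0, "dz": 0, "turn": 0, "jaw": 1}])

```text
t: 23.22
tcp_pos: [0.6631, -0.013, 0.1306]
tcp_rot: [[-1.0, -0.028, -0.0], [-0.028, 1.0, -0.0], [0.0, -0.0, -1.0]]
force: [0.0, -0.5, -0.2]
finger_gap: 0.0004
```

>>> play_rows(moves=[{"dx": 0, "dy": 0, "dz": -0.03, "turn": 0, "jaw": 1}, {"dx": 0, "dy": 0, "dz": -0.05, "turn": 0, "jaw": 1}, {"dx": 0, "dy": 0, "dz": -0.02, "turn": 0, "jaw": 1}, {"dx": 0, "dy": 0, "dz": 0, "turn": 0, "jaw": 1}])

```text
t: 23.72
tcp_pos: [0.6639, -0.0131, 0.232]
tcp_rot: [[-1.0, -0.028, 0.003], [-0.028, 1.0, -0.0], [-0.003, -0.0, -1.0]]
force: [0.3, 0.3, -0.8]
finger_gap: -0.0001
```

```bash
python3 -c "
from h import *;st();c=cam('scene');goto(S(0,-.19),.16,91.63)
P=pts(c);q=(P[...,:2]-O)@RS;z=P[...,2]
m=(z>.05)&(z<.15)&(q[...,0]>.075)&(q[...,0]<.23)&(abs(q[...,1])<.03);k=m&(z>.08);print('bar',q[k].mean(0),z[k].max());k=m&(q[...,0]>.17);print('grip',q[k].mean(0),z[k].max())
m=(z>.020)&(z<.03)&(abs(q[...,0])<.045)&(q[...,1]<.2)&(q[...,1]>-.15);print('tray',q[m][:,1].min(),q[m][:,1].max())
f=cv2.resize(c['frame'][180:280,180:360],None,fx=4,fy=4,interpolation=2);cv2.imwrite('pics/s6.png',np.clip(f[...,::-1]*1.6,0,255).astype('uint8'))"
```

```text
t 23.73 station xy [ 0.1644 -0.0008] z 0.232 world [ 0.6639 -0.0131  0.232 ] tool-y world ang 91.62 gap -0.0001 F [ 0.3  0.3 -0.8]
turn -0.01 dx 0.1634 dy -0.1893 dz 0.0702 n 5.0
bar [ 0.1101996  -0.00111875] 0.12247230297704616
grip [ 0.19635582 -0.00145531] 0.06945802492546704
tray -0.11297546740512003 0.13927592449887038
```

View pics/s6.png

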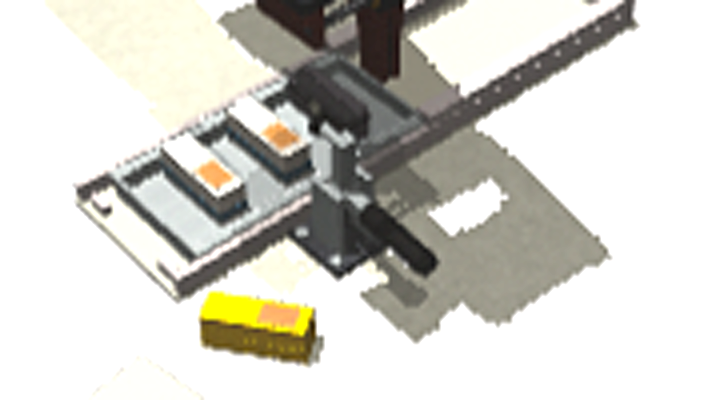

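The clamp is open: bar upright at (330,160), grip level at (400,240). The load is undisturbed. Next I go behind the tray.

>>> play_rows(moves=[{"dx": 0.033, "dy": -0.033, "dz": 0, "turn": 0, "jaw": 1}, {"dx": 0.033, "dy": -0.033, "dz": 0, "turn": 0, "jaw": 1}, {"dx": 0.033, "dy": -0.033, "dz": 0, "turn": 0, "jaw": 1}, {"dx": 0.033, "dy": -0.033, "dz": 0, "turn": 0, "jaw": 1}, {"dx": 0.032, "dy": -0.033, "dz": 0, "turn": 0, "jaw": 1}, {"dx": 0, "dy": 0, "dz": 0.05, "turn": 0, "jaw": 1}, {"dx": 0, "dy": 0, "dz": 0.05, "turn": 0, "jaw": 1}, {"dx": 0, "dy": 0, "dz": 0.05, "turn": 0, "jaw": 1}, {"dx": 0, "dy": 0, "dz": 0, "turn": 0, "jaw": 1}, {"dx": 0, "dy": 0, "dz": 0, "turn": 0, "jaw": 1}])

```text
t: 25.02
tcp_pos: [0.5041, -0.1826, 0.081]
tcp_rot: [[-1.0, -0.028, -0.001], [-0.028, 1.0, 0.0], [0.001, 0.0, -1.0]]
force: [0.8, -0.5, -0.0]
finger_gap: 0.0006
```

```bash
python3 -c "
from h import *;st();goto(S(0,-.167),.03,91.63)"
```

```text
t 25.02 station xy [-0.0002 -0.1656] z 0.081 world [ 0.5041 -0.1826  0.081 ] tool-y world ang 91.62 gap 0.0006 F [ 0.8 -0.5 -0. ]
turn -0.01 dx -0.0002 dy -0.0014 dz 0.051 n 1.0
```

>>> play_rows(moves=[{"dx": 0, "dy": 0, "dz": 0.03, "turn": 0, "jaw": 1}, {"dx": 0, "dy": 0, "dz": 0.021, "turn": 0, "jaw": 1}, {"dx": 0, "dy": 0, "dz": 0, "turn": 0, "jaw": 1}, {"dx": 0, "dy": 0.01, "dz": 0, "turn": 0, "jaw": 1}, {"dx": 0, "dy": 0.01, "dz": 0, "turn": 0, "jaw": 1}, {"dx": 0, "dy": 0.01, "dz": 0, "turn": 0, "jaw": 1}, {"dx": 0, "dy": 0.01, "dz": 0, "turn": 0, "jaw": 1}, {"dx": 0, "dy": 0.01, "dz": 0, "turn": 0, "jaw": 1}, {"dx": 0, "dy": 0.01, "dz": 0, "turn": 0, "jaw": 1}, {"dx": 0, "dy": 0.01, "dz": 0, "turn": 0, "jaw": 1}, {"dx": 0, "dy": 0.01, "dz": 0, "turn": 0, "jaw": 1}])

```text
t: 26.4
tcp_pos: [0.5025, -0.1027, 0.03]
tcp_rot: [[-1.0, -0.029, 0.001], [-0.029, 1.0, -0.001], [-0.001, -0.001, -1.0]]
force: [-0.2, -5.9, 1.5]
finger_gap: 0.0006
```

```bash
python3 -c "
from h import *;st()"
```

```text
t 26.4 station xy [ 0.0005 -0.0858] z 0.03 world [ 0.5025 -0.1027  0.03  ] tool-y world ang 91.64 gap 0.0006 F [-0.2 -5.9  1.5]
```

Pushing with about 6 N, as expected. I continue.

>>> play_rows(moves=[{"dx": 0, "dy": 0.012, "dz": 0, "turn": 0, "jaw": 1}, {"dx": 0, "dy": 0.012, "dz": 0, "turn": 0, "jaw": 1}, {"dx": 0, "dy": 0.012, "dz": 0, "turn": 0, "jaw": 1}, {"dx": 0, "dy": 0.012, "dz": 0, "turn": 0, "jaw": 1}, {"dx": 0, "dy": 0.012, "dz": 0, "turn": 0, "jaw": 1}, {"dx": 0, "dy": 0.012, "dz": 0, "turn": 0, "jaw": 1}, {"dx": 0, "dy": 0.012, "dz": 0, "turn": 0, "jaw": 1}, {"dx": 0, "dy": 0.012, "dz": 0, "turn": 0, "jaw": 1}, {"dx": 0, "dy": 0.012, "dz": 0, "turn": 0, "jaw": 1}, {"dx": 0, "dy": 0.012, "dz": 0, "turn": 0, "jaw": 1}])

```text
t: 27.65
tcp_pos: [0.4987, 0.0174, 0.0299]
tcp_rot: [[-1.0, -0.029, 0.001], [-0.029, 1.0, -0.001], [-0.001, -0.001, -1.0]]
force: [0.2, -7.2, 2.0]
finger_gap: 0.0004
```

>>> play_rows(moves=[{"dx": 0, "dy": 0.012, "dz": 0, "turn": 0, "jaw": 1}, {"dx": 0, "dy": 0.012, "dz": 0, "turn": 0, "jaw": 1}, {"dx": 0, "dy": 0.012, "dz": 0, "turn": 0, "jaw": 1}, {"dx": 0, "dy": 0.012, "dz": 0, "turn": 0, "jaw": 1}, {"dx": 0, "dy": 0.01, "dz": 0, "turn": 0, "jaw": 1}, {"dx": 0, "dy": 0.008, "dz": 0, "turn": 0, "jaw": 1}])

```text
t: 28.4
tcp_pos: [0.4966, 0.0832, 0.0299]
tcp_rot: [[-1.0, -0.029, 0.0], [-0.029, 1.0, -0.001], [-0.0, -0.001, -1.0]]
force: [-0.6, -8.1, 4.9]
finger_gap: 0.0005
```

```bash
python3 -c "
from h import *;st()"
```

```text
t 28.4 station xy [-1.000e-04  1.003e-01] z 0.0299 world [0.4966 0.0832 0.0299] tool-y world ang 91.66 gap 0.0005 F [-0.6 -8.1  4.9]
```

>>> play_rows(moves=[{"dx": 0, "dy": 0.004, "dz": 0, "turn": 0, "jaw": 1}, {"dx": 0, "dy": 0.004, "dz": 0, "turn": 0, "jaw": 1}, {"dx": 0, "dy": 0.004, "dz": 0, "turn": 0, "jaw": 1}, {"dx": 0, "dy": 0.002, "dz": 0, "turn": 0, "jaw": 1}])

```text
t: 28.9
tcp_pos: [0.4961, 0.0969, 0.0299]
tcp_rot: [[-1.0, -0.029, -0.0], [-0.029, 1.0, -0.001], [0.0, -0.001, -1.0]]
force: [0.2, -8.0, 4.1]
finger_gap: 0.0003
```

```bash
python3 -c "
from h import *;st()"
```

```text
t 28.9 station xy [-0.0002  0.114 ] z 0.0299 world [0.4961 0.0969 0.0299] tool-y world ang 91.65 gap 0.0003 F [ 0.2 -8.   4.1]
```

>>> play_rows(moves=[{"dx": 0, "dy": 0.002, "dz": 0, "turn": 0, "jaw": 1}, {"dx": 0, "dy": 0.002, "dz": 0, "turn": 0, "jaw": 1}])

```text
t: 29.15
tcp_pos: [0.4959, 0.1008, 0.0299]
tcp_rot: [[-1.0, -0.029, -0.0], [-0.029, 1.0, -0.001], [0.0, -0.001, -1.0]]
force: [0.7, -8.5, 5.4]
finger_gap: 0.0005
```

```bash
python3 -c "
from h import *;st()"
```

```text
t 29.15 station xy [-0.0002  0.1179] z 0.0299 world [0.4959 0.1008 0.0299] tool-y world ang 91.65 gap 0.0005 F [ 0.7 -8.5  5.4]
```

>>> play_rows(moves=[{"dx": 0, "dy": 0.002, "dz": 0, "turn": 0, "jaw": 1}])

```text
t: 29.28
tcp_pos: [0.4959, 0.1028, 0.0299]
tcp_rot: [[-1.0, -0.029, -0.0], [-0.029, 1.0, -0.001], [0.0, -0.001, -1.0]]
force: [0.8, -8.3, 3.9]
finger_gap: 0.0004
```

```bash
python3 -c "
from h import *;st()"
```

```text
t 29.27 station xy [-0.0002  0.1198] z 0.0299 world [0.4959 0.1028 0.0299] tool-y world ang 91.65 gap 0.0004 F [ 0.8 -8.3  3.9]
```

>>> play_rows(moves=[{"dx": 0, "dy": 0.002, "dz": 0, "turn": 0, "jaw": 1}])

```text
t: 29.4
tcp_pos: [0.4958, 0.1048, 0.0299]
tcp_rot: [[-1.0, -0.029, -0.0], [-0.029, 1.0, -0.001], [0.0, -0.001, -1.0]]
force: [0.9, -8.7, 5.7]
finger_gap: 0.001
```

>>> play_rows(moves=[{"dx": 0, "dy": 0.002, "dz": 0, "turn": 0, "jaw": 1}])

```text
t: 29.52
tcp_pos: [0.4958, 0.1058, 0.0299]
tcp_rot: [[-1.0, -0.03, -0.0], [-0.03, 1.0, -0.003], [0.0, -0.003, -1.0]]
force: [2.7, -27.4, 6.3]
finger_gap: 0.0009
```

```bash
python3 -c "
from h import *;st()
for n in('top','scene'):
  P=pts(cam(n));q=(P[...,:2]-O)@RS;z=P[...,2]
  m=(z>.020)&(z<.03)&(abs(q[...,0])<.045)&(q[...,1]>.12)&(q[...,1]<.4);h=q[m][:,1];print(n,len(h),np.sort(h)[:5].round(4),np.sort(h)[-5:].round(4))"
```

```text
t 29.52 station xy [-0.0002  0.1228] z 0.0299 world [0.4958 0.1058 0.0299] tool-y world ang 91.72 gap 0.0009 F [  2.7 -27.4   6.3]
top 77 [0.2424 0.2424 0.2427 0.2431 0.2431] [0.3822 0.3822 0.3823 0.3823 0.3823]
scene 197 [0.1212 0.1229 0.1248 0.1251 0.1266] [0.386  0.3865 0.3876 0.3879 0.3882]
```

Force jumped to 27 N, so the tray is against the end stop. I back off, lift and check.

>>> play_rows(moves=[{"dx": 0, "dy": -0.01, "dz": 0, "turn": 0, "jaw": 1}, {"dx": 0, "dy": -0.03, "dz": 0, "turn": 0, "jaw": 1}, {"dx": 0, "dy": 0, "dz": -0.05, "turn": 0, "jaw": 1}, {"dx": 0, "dy": 0, "dz": -0.06, "turn": 0, "jaw": 1}, {"dx": 0, "dy": -0.04, "dz": -0.06, "turn": 0, "jaw": 1}, {"dx": 0, "dy": -0.06, "dz": 0, "turn": 0, "jaw": 1}, {"dx": 0, "dy": -0.06, "dz": 0, "turn": 0, "jaw": 1}, {"dx": 0, "dy": 0, "dz": 0, "turn": 0, "jaw": 1}])

```text
t: 30.62
tcp_pos: [0.5012, -0.0904, 0.1918]
tcp_rot: [[-1.0, -0.023, 0.001], [-0.023, 1.0, -0.0], [-0.001, -0.0, -1.0]]
force: [0.3, 0.5, 0.3]
finger_gap: 0.0004
```

```bash
python3 -c "
from h import *;st()
c=cam('scene');P=pts(c);q=(P[...,:2]-O)@RS;z=P[...,2]
m=(z>.020)&(z<.03)&(abs(q[...,0])<.045)&(q[...,1]>.1)&(q[...,1]<.376);h=q[m][:,1];print(np.sort(h)[:8].round(4),np.sort(h)[-5:].round(4))
m=(z>.05)&(z<.15)&(q[...,0]>.075)&(q[...,0]<.23)&(abs(q[...,1])<.03);print('bar',z[m].max(),'grip',q[m][:,0].max())
items()
f=cv2.resize(c['frame'][150:280,180:360],None,fx=4,fy=4,interpolation=2);cv2.imwrite('pics/s7.png',np.clip(f[...,::-1]*1.6,0,255).astype('uint8'))"
```

```text
t 30.62 station xy [-0.0004 -0.0734] z 0.1918 world [ 0.5012 -0.0904  0.1918] tool-y world ang 91.34 gap 0.0004 F [0.3 0.5 0.3]
[0.1306 0.1309 0.1312 0.1314 0.1315 0.1316 0.1318 0.132 ] [0.33   0.3352 0.3732 0.375  0.3751]
bar 0.12267011620502304 grip 0.21922371159895512
item px [338. 175.] c 0.6597 -0.1281 size 73 29 long ang 37.9 z 0.0357 rgb [89. 83. 27.]
item px [456. 221.] c 0.5127 -0.4933 size 84 29 long ang 57.5 z 0.0357 rgb [86. 54. 18.]
item px [245. 231.] c 0.4924 0.1683 size 84 27 long ang 0.4 z 0.0449 rgb [90. 88. 82.]
item px [222. 232.] c 0.4879 0.239 size 83 28 long ang 1.0 z 0.0444 rgb [87. 85. 80.]
item px [202. 234.] c 0.4841 0.3013 size 81 15 long ang 0.4 z 0.0427 rgb [39. 40. 42.]
```

View pics/s7.png

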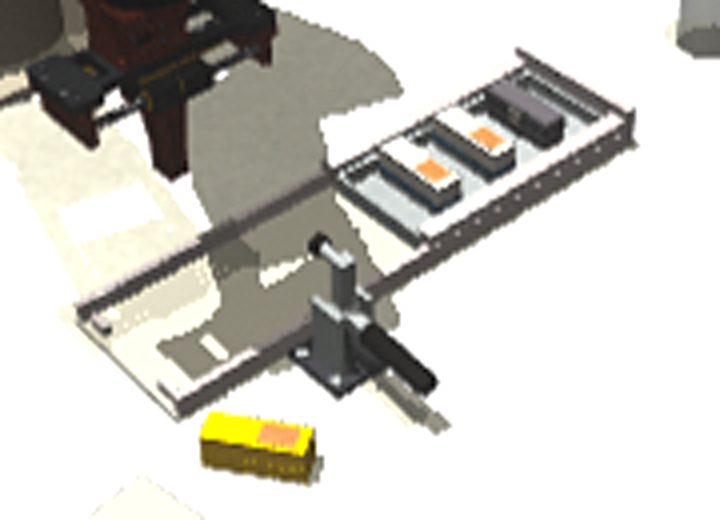

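The tray is home with its near edge at station y 0.131, the load is flat and the clamp is open. I hand in.

```bash
python3 -c "
from bench import ctrl;print(ctrl.finish_job())"
```

```text
the job is handed in; nothing more can be done
None
```

The tray is loaded and put away, and I handed the job in at about 31 s; no verdict is reported. I closed the clamp, laid both white cartons and the one grey case flat and apart in the tray, opened the clamp, and slid the tray home. There was no second case on the bench, and I left the orange and yellow look-alikes alone.

Last checks:
- **Tray home:** the push force rose from about 8 N to 27 N at the end stop. The tray's near edge measured station y 0.131 m, which is exactly fully home.
- **Load:** carton tops measured 44–45 mm above the bench and the case 43 mm, all aligned across the tray.
- **Clamp:** the bar is upright, with its top at 123 mm, and the grip is level.
- **Disagreement:** contact came about 5 mm further along than I had calculated. This is probably because the finger is thinner than I assumed. The image measurement confirmed the tray was home.
- **Not measured:** I never went near the bin or the bottle, but did not re-measure them at the end.

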